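# Vent the vacuum store and bring the setting rod up to the stop of the V-groove stand

### The job

Take the steel rod out of its vacuum store and bring it to the stop of the V-groove stand. First let the air in by turning the red vent tap clockwise a full quarter turn while the clear cover is still on, then lift the cover off and set it upright in the middle of the cork mat. Lay the rod in the open end of the groove, about 50 mm short of the brass stop, let go of it, then push it gently along the groove until its end rests against the stop; leave the bystanders alone.

Things in the scene. Friction and masses are not known exactly. Their poses are not given: they have to be found in the camera images.
- store_base: Grey base plate of the vacuum store, 194 x 108 mm, fixed. Origin: centre of its underside; x along the long side, z up. The cover stands on its black gasket, 16 mm above the table; inside, an aluminium ledge up to 21.5 mm and two white V saddles at x = -42 and +42 mm (10 mm thick, 50 mm wide) carry the rod, its axis along x, 60 mm above the table.
- cover: Clear box-shaped cover, 190 x 104 mm, 75 mm high, walls 5 mm, open below, blue strip round the rim, about 0.45 kg, loose, over the rod. Origin: centre of its lower rim; x along the long side, z up. Lift it straight up at least 65 mm before moving it sideways. On top: a black handle in the middle and the red vent tap at x = +74 mm.
- handle (a point): Grip point on the cover's black handle: a block 32 mm long along the cover's x, 14 mm wide along its y, with its foot (40 x 26 mm) on the cover's top; the block stands up from 79 to 113 mm above the cover's lower rim, this point is at 101 mm.
- tap_grip (a point): Grip point on the upright axis of the red vent tap, 103 mm above the cover's lower rim: a bar 38 mm long, 12 wide, 20 high (93 to 113 mm above the rim) on a brass collar of 18 mm diameter. At 0 the bar lies along the cover's y (across it), at 1.57 along its x. The handle's block begins 58 mm from this point. The point does not turn with the tap.
- vent_tap (a joint): Angle of the red vent tap, rad: 0 shut, 1.57 fully open (end stop), grows clockwise seen from above; slight friction (about 0.04 N m), stays where it is left. It starts between 0 and 0.15.
- rod: Steel setting rod, plain cylinder 32 mm in diameter, 120 mm long, with two dark bands, about 0.4 kg, loose. Origin at its centre, x along its axis (both ends are alike).
- v_stand: V-groove stand, fixed: blue foot 220 x 80 x 14 mm, aluminium rail along its x from -92 to +105 mm. Origin: centre of the underside; z up. The rail is 27 mm wide, so fingers holding the rod pass either side of it. Its 120 degree groove has its bottom 51.5 mm, its lips 58 mm above the table; a rod in it has its axis at 70 mm. The stop is at the -x end; the +x end is open.
- stop: The stop, fixed to the stand (origin equals that of the stand): a dark post, 34 mm wide, up to 92 mm above the table, with a rigid brass button whose face is at x = -88 mm in the stand's frame. The rod drags in the groove with a friction of a few newtons.
- home (a point): Where the rod's centre is when it rests in the groove with its end against the stop: x = -28 mm, y = 0, z = 70 mm in the stand's frame.
- mat: Cork mat, 212 x 124 x 4 mm, fixed, where the cover is to be set. Origin: centre of its underside; x along the long side.
- marker: Bystander, loose, to be left alone: black felt marker. Origin: centre of its underside.
- multimeter: Bystander, loose, to be left alone: dark handheld multimeter. Origin: centre of its underside.
- fuse_carton: Bystander, loose, to be left alone: small red and white carton. Origin: centre of its underside.
- tape_roll: Bystander, loose, to be left alone: roll of black tape. Origin: centre of its underside.
- lug_carton: Bystander, loose, to be left alone: white and blue carton. Origin: centre of its underside.

How it is judged:
By the outcome, as a careful person would: the job done as asked, in the order asked, and still so for the second after the job is handed in, with the robot touching nothing.
It also fails if it takes over 72 s, if anything falls off the work surface, if the arm or the gripper's body presses on something with over 40 N, if the wrist force passes 120 N, or if a joint passes its speed limit or range.

### The arm

A 6-joint arm with a two-finger parallel gripper is mounted at the origin on a cart in front of the work surface, level with it; the furniture and walls round the work are solid. World frame = base frame: x ahead of the robot, y to its left, z up, the work surface at z = 0. Lengths are in m, angles in rad, forces in N, time in s.
With the tool pointing down it reaches from about 0.35 to 0.875 m from the base axis. Payload 15.5 kg.
Tool frame: the origin (TCP) lies midway between the tips of the shut fingers; the grasp point (between the pads) lies 19 mm behind it (hold_point_z is the distance from the TCP to the grasp point, in m); z points along the fingers, y is the direction in which the jaws open and shut (so a half turn about z gives the same grasp; the last joint's range is limited). The gripper opens to 85 mm and grips with 20 to 120 N. Pads are 22 mm wide; open, the fingers measure 114 mm over their backs; the gripper's body (76 mm by 85 mm) begins 54 mm behind the grasp point. The pads swing forward as they close: fully open they stand 13 mm farther back than shut.
Start: joints at [-1.226, 0.494, 1.345, -0, 1.302, -0.096], TCP at [0.266, -0.566, 0.231] pointing down, gripper open.
Joint ranges: [-2.91, 2.91], [-0.82, 2.16], [0.22, 2.67], [-1.22, 4.37], [0.12, 2.79], [-3.08, 3.08]. Speed limits (rad/s): [1.89, 1.89, 2.57, 3.01, 3.01, 3.01].

### API

Orientations are given as a rotation vector (axis times angle).
In Python, from station import * gives the robot as it stands. The module is installed in compiled form; this text tells all that it offers.
- The arm moves only by the shell command python3 -m inch 'ROWS' [OPENING] [FORCE]. ROWS is text: rows parted by semicolons, each of 6 numbers parted by spaces: the shift along the tool's x, y, z normalised to -1 to 1, where 1 is 0.04 m, then the turn, a rotation vector about the tool's x, y, z normalised to -1 to 1, where 1 is 4 degrees. A call has 1 to 8 rows; each row shifts and turns the commanded pose from where the row before left it, along the tool's axes as they then stand; what a row does not reach is not made up. A row lasts 1/10 s, in which the tool goes at most 50 mm and 8.59 degrees, less where a joint would pass 70% of its speed; a pose out of reach is approached as far as the arm can. A call with a number of a shift or a turn outside -1 to 1 is refused whole. A call with a gripper value outside its range is refused whole. OPENING is the gripper's target within -1 to 1 (fully open at 1, half-way at 0, shut at -1), set as the call begins (- or left out, the last holds). The fingers move at their own pace and stop on an object; FORCE is the grip in N (left out, the last holds). Time passes only in rows, so rows that do not move let the fingers close. It gives the time, the measured TCP pose, the force and the opening at its end, in the units of the state.
- state(): the state, without advancing time (a new reading comes with each control period).
- camera(name): name is "side" or "top" or "wrist"; returns (picture, depth): 420x560x3 uint8, red, green, blue; 420x560 float32, m along the optical axis (not along the pixel's ray), 0 where there is no reading.
- calibration(name): a dict with "fx", "fy", "cx", "cy" (pixels), "k1" (the pictures are not rectified: a ray, as slopes to the right and down, at radius r is drawn at 1 + k1 r^2 times it, then the intrinsics apply), "R" (3x3) and "t" (3): a world point X has camera coordinates R X + t; the wrist camera has in their place "mount" (4x4, takes a point from camera to tool coordinates, whose origin is the TCP and whose axes are the flange's). Camera axes: x right, y down, z forward; pixel columns grow to the right and rows downward; lengths in m; the calibration is good to about 2 mm. A picture is of the moment at which its call begins: read the wrist's pose just before it. calibration takes no time and is no camera call.
- job_done(): hands the job in, once; it reports no verdict.
The state is a dict: "time": time; "qpos": joint angles; "qvel": joint speeds; "joint_efforts": joint torques, N m; "ee_pos": TCP position; "ee_rot": TCP orientation; "force": force on the tool from outside, world axes, zero at the start; "wrist_torque": the same for the moment, N m; "grip_width": finger opening in m.
Only numpy, scipy, OpenCV 4.12 (cv2) and the standard library are available. Lean on these libraries where they do the work, as an engineer would, in place of code of your own. Each camera call takes 0.05 s, during which the arm holds its last target. There are 200 camera calls.

## Working session

There is one attempt and no reset: what is moved stays moved. The work goes in short steps, Python scripts to look and compute and a shell command to move; the robot and the scene stay as the last step left them, time stands still between calls to the robot, and variables do not carry over. Pictures are saved under pics/ and viewed, on a budget of 10 in all, crops included, one or two more only if the job needs it, and the job is handed in when it is done.

```bash
mkdir -p pics; cat > h.py <<'E'
from station import *
import numpy as np, cv2
from scipy.spatial.transform import Rotation as Rn
def K(c): return np.array([[c['fx'],0,c['cx']],[0,c['fy'],c['cy']],[0,0,1.]])
def pose(name):
    c=calibration(name)
    if name=='wrist':
        s=state(); T=np.eye(4); T[:3,:3]=Rn.from_rotvec(s['ee_rot']).as_matrix(); T[:3,3]=s['ee_pos']
        T=T@np.array(c['mount']); return c,T[:3,:3],T[:3,3]
    R=np.array(c['R']); return c,R.T,-R.T@np.array(c['t'])
def ray(c,uv):
    uv=np.atleast_2d(np.float64(uv)); d=np.stack([(uv[:,0]-c['cx'])/c['fx'],(uv[:,1]-c['cy'])/c['fy']],1); p=d.copy()
    for _ in range(20): p=d/(1+c['k1']*(p**2).sum(1,keepdims=True))
    return np.c_[p,np.ones(len(p))]
def onplane(P,uv,z):
    c,R,o=P; d=ray(c,uv)@R.T; return o+d*((z-o[2])/d[:,2])[:,None]
def cloud(P,depth):
    c,R,o=P; v,u=np.mgrid[:420,:560]; r=ray(c,np.c_[u.ravel(),v.ravel()])
    return ((r*depth.reshape(-1,1))@R.T+o).reshape(420,560,3)
def save(n,im): cv2.imwrite('pics/'+n,im[:,:,::-1])
E
python3 - <<'E'
from h import *
for n in('top','side'):
    P=pose(n);im,d=camera(n);save(n+'0.png',im);np.savez(n+'0.npz',im=im,d=d);print(n,P[2],P[1].tolist())
print(state(),calibration('wrist'))
E
```

```text
top [0.18772638 0.00946563 1.70826124] [[-0.08961832141087202, -0.9734324471706178, 0.21070791931704913], [-0.9959761147277221, 0.08766797107444374, -0.018598541328886557], [-0.0003679121762613516, -0.21152682487834246, -0.977372123092079]]
side [0.61378701 1.44710036 1.23704754] [[-0.9986723001891727, 0.034087863389049004, -0.0386219420075715], [0.05143302441303175, 0.6179345690215646, -0.7845454176832987], [-0.0028776439312681226, -0.7854902201668094, -0.6188673793210483]]
{'time': 0.1, 'qpos': array([-1.22655838e+00,  4.94095012e-01,  1.34604894e+00,  1.98414926e-05,
        1.30253460e+00, -9.54849181e-02]), 'qvel': array([ 0.00056213, -0.00191996, -0.00157241, -0.00058641, -0.00012061,
        0.0010256 ]), 'joint_efforts': array([ 1.27023137e-03, -8.83585024e+01, -3.84563041e+01, -2.93467592e-04,
        5.09461810e-03,  1.74924555e-06]), 'ee_pos': array([ 0.26596304, -0.56522957,  0.23078294]), 'ee_rot': array([-3.06491514e+00, -6.84920145e-01,  1.81727048e-04]), 'force': array([0.23089329, 0.45423219, 1.08073978]), 'wrist_torque': array([ 0.04934756, -0.01337904, -0.02482042]), 'grip_width': 0.08515760358507968} {'fx': 370.78898437106045, 'fy': 370.78898437106045, 'cx': 275.62946093051517, 'cy': 212.98932308341205, 'k1': -0.08734974215440096, 'mount': array([[ 8.48556102e-04, -9.53023642e-01, -3.02894731e-01,
         7.71161625e-02],
       [ 9.99999639e-01,  8.21518226e-04,  2.16674304e-04,
        -2.86994904e-04],
       [ 4.23378082e-05, -3.02894806e-01,  9.53023995e-01,
        -1.42617675e-01],
       [ 0.00000000e+00,  0.00000000e+00,  0.00000000e+00,
         1.00000000e+00]])}
```

View pics/top0.png

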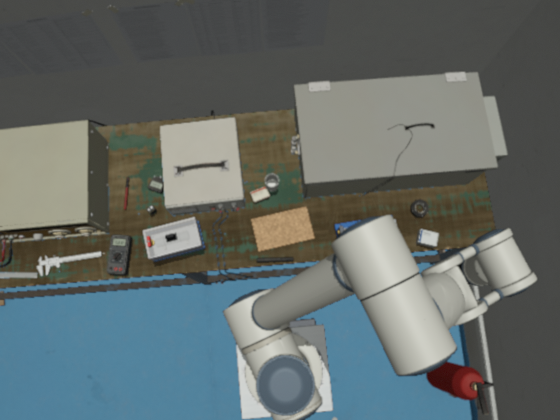

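View pics/side0.png

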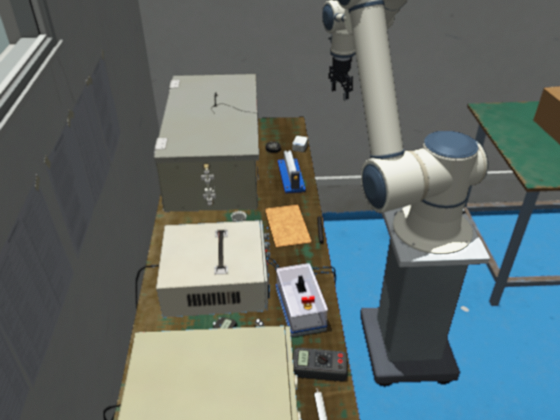

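The top view shows the store and cover at about (174,240) with the red tap at (150,240). The mat is at (283,229) and the stand, partly hidden by the arm, at about (350,228). The side view shows the stand at (292,172), the mat at (288,225) and the tap at (308,300).

```bash
python3 - <<'E'
from h import *
T=np.load('top0.npz');S=np.load('side0.npz')
def big(m,roi):
    u0,u1,v0,v1=roi; k=np.zeros_like(m,np.uint8);k[v0:v1,u0:u1]=m[v0:v1,u0:u1]
    n,l,st,c=cv2.connectedComponentsWithStats(k); i=1+np.argmax(st[1:,4]); mm=l==i
    v,u=np.nonzero(mm); return c[i],st[i],np.c_[u,v].astype(np.float32)
for n,D,rois in(('top',T,dict(tap=(140,165,225,255),hand=(160,185,228,248),mat=(240,325,200,260),blue=(325,400,210,250))),('side',S,dict(tap=(295,320,290,312),hand=(290,312,270,296),mat=(260,315,200,250),blue=(275,310,145,200)))):
    im=D['im'].astype(int);d=D['d'];P=pose(n);r,g,b=im[...,0],im[...,1],im[...,2];C=cloud(P,d)
    M=dict(tap=(r>120)&(g<80),hand=(r<60)&(g<60)&(b<60),mat=(r>150)&(r-b>60),blue=(b-r>50)&(b>90))
    for k,z in(('tap',.129),('hand',.129),('mat',.004),('blue',.014)):
        c,st,pts=big(M[k],rois[k]); rect=cv2.minAreaRect(pts)
        print(n,k,c,st,'on plane',onplane(P,c,z).round(4),'box',onplane(P,cv2.boxPoints(rect),z)[:,:2].round(3).tolist())
        q=C[pts[:,1].astype(int),pts[:,0].astype(int)];print('   depth med',np.median(q,0).round(4))
    # heights of furniture
C=cloud(pose('top'),T['d'])
for nm,uv in dict(whitebox=(200,150),whiteedge=(200,200),beige=(60,180),big=(400,130),bigedge=(330,180),meter=(120,255),lug=(428,238),tape=(419,208),marker=(275,261),tap=(150,240),box=(190,250)).items():print(nm,C[uv[1],uv[0]].round(3))
E
```

```text
top tap [149.5 244. ] [149 242   2   5   8] on plane [[0.4717 0.4172 0.129 ]] box [[0.479, 0.419], [0.479, 0.415], [0.465, 0.416], [0.465, 0.419]]
   depth med [0.4718 0.4175 0.1273]
top hand [170.58695652 237.36956522] [166 235  10   6  46] on plane [[0.4884 0.3433 0.129 ]] box [[0.494, 0.36], [0.499, 0.329], [0.483, 0.326], [0.478, 0.356]]
   depth med [0.4906 0.3452 0.1181]
top mat [282.00389105 228.42690384] [ 252  208   62   43 1799] on plane [[ 0.5089 -0.0454  0.004 ]] box [[0.555, 0.067], [0.587, -0.142], [0.465, -0.158], [0.434, 0.049]]
   depth med [ 0.5086 -0.0446  0.0046]
top blue [345.4040404  224.39393939] [335 220  25  11  99] on plane [[ 0.501  -0.2803  0.014 ]] box [[0.506, -0.239], [0.514, -0.333], [0.491, -0.334], [0.483, -0.24]]
   depth med [ 0.5005 -0.2717  0.0157]
side tap [307.5        298.70588235] [302 297  12   4  34] on plane [[0.485  0.4307 0.129 ]] box [[0.501, 0.427], [0.469, 0.424], [0.469, 0.434], [0.5, 0.438]]
   depth med [0.4851 0.4293 0.1276]
side hand [300.62195122 284.87804878] [297 277   9  15  82] on plane [[0.4995 0.3776 0.129 ]] box [[0.513, 0.35], [0.494, 0.344], [0.489, 0.399], [0.508, 0.404]]
   depth med [0.4975 0.3635 0.1119]
side mat [287.3113069  225.41483113] [ 266  205   45   42 1362] on plane [[ 0.5095 -0.0369  0.004 ]] box [[0.587, -0.139], [0.454, -0.19], [0.434, 0.054], [0.555, 0.095]]
   depth med [ 0.5107 -0.0359  0.0048]
side blue [284.4796748 175.6300813] [278 160  16  32 246] on plane [[ 0.5017 -0.3357  0.014 ]] box [[0.532, -0.447], [0.498, -0.463], [0.475, -0.236], [0.506, -0.222]]
   depth med [ 0.502  -0.3332  0.0147]
whitebox [0.796 0.224 0.131]
whiteedge [0.611 0.234 0.13 ]
beige [0.699 0.692 0.226]
big [ 0.759 -0.461  0.258]
bigedge [ 0.608 -0.208  0.251]
meter [0.456 0.549 0.043]
lug [ 0.418 -0.572  0.041]
tape [ 0.54  -0.568  0.005]
marker [ 0.39  -0.009  0.011]
tap [0.487 0.417 0.123]
box [0.452 0.293 0.047]
```

```bash
R='python3 -m inch'
python3 -m inch '0 0 -.6 0 0 -1;0 0 -.6 0 0 -1;0 0 -.6 0 0 -1;0 0 -.6 0 0 -1;0 0 -.6 0 0 -1;0 0 0 0 0 -1;0 0 0 0 0 -1;0 0 0 0 0 -1' -0.06 40 >/dev/null
for i in 1 2 3 4; do python3 -m inch '0 0 0 0 0 -1;0 0 0 0 0 -1;0 0 0 0 0 -1;0 0 0 0 0 -1;0 0 0 0 0 -1;0 0 0 0 0 -1;0 0 0 0 0 -1;0 0 0 0 0 -1' >/dev/null; done
python3 -m inch '0 0 0 0 0 -.75;-.6 1 0 0 0 0;-.6 1 0 0 0 0;-.6 1 0 0 0 0;-.6 1 0 0 0 0;-.6 1 0 0 0 0;-.6 1 0 0 0 0;-.6 1 0 0 0 0'
python3 -m inch '-.6 1 0 0 0 0;-.3 .7 0 0 0 0;0 0 0 0 0 0;0 0 0 0 0 0;0 0 0 0 0 0'
python3 - <<'E'
from h import *
P=pose('wrist');im,d=camera('wrist');save('w1.png',im);np.savez('w1.npz',im=im,d=d,R=P[1],o=P[2]);print(P[2],state()['qpos'])
E
```

```text
time: 4.9
ee_pos: [0.3926, -0.2625, 0.3511]
ee_rot: [0.224, -3.133, -0.0]
force: [1.3, -0.7, 0.0]
grip_width: 0.0402
time: 5.4
ee_pos: [0.4182, -0.1926, 0.3512]
ee_rot: [0.224, -3.133, 0.0]
force: [0.2, -0.5, 1.1]
grip_width: 0.0401
[ 0.34119266 -0.20350183  0.49380569] [-5.61742552e-01  1.47977061e-01  1.53560185e+00 -1.88639502e-04
  1.45824709e+00 -2.27455399e+00]
```

View pics/w1.png

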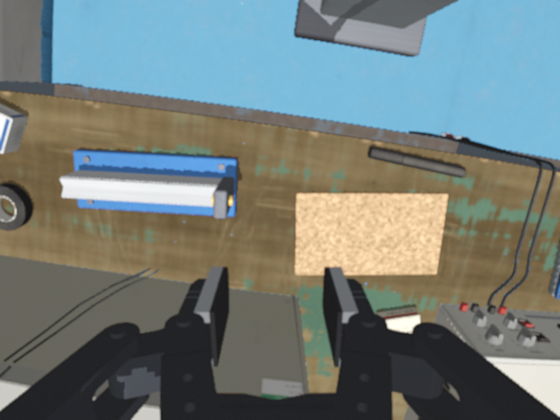

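The wrist view shows the mat at (295–447, 193–275) and the stand's blue foot at (75–238, 150–216). The stop post is at its right (+y) end (222,203), and the open end is on the left.

```bash
python3 - <<'E'
from h import *
D=np.load('w1.npz');im=D['im'].astype(int);P=(calibration('wrist'),D['R'],D['o']);r,g,b=im[...,0],im[...,1],im[...,2]
C=cloud(P,D['d'])
def rect(m,roi,z,name):
    u0,u1,v0,v1=roi;k=np.zeros(m.shape,np.uint8);k[v0:v1,u0:u1]=m[v0:v1,u0:u1]
    k=cv2.morphologyEx(k,cv2.MORPH_CLOSE,np.ones((5,5)));k=cv2.morphologyEx(k,cv2.MORPH_OPEN,np.ones((5,5)))
    v,u=np.nonzero(k);X=onplane(P,np.c_[u,v],z)[:,:2];q=cv2.minAreaRect((X*1000).astype(np.float32));bx=cv2.boxPoints(q)
    print(name,q,bx.round(0).tolist())
rect((r>150)&(r-b>50),(285,455,185,280),.004,'mat')
rect((b-r>60)&(b>100),(60,250,140,225),.014,'foot')
for lo,hi,n in((.052,.062,'rail'),(.08,.1,'post')):
    m=(C[...,2]>lo)&(C[...,2]<hi);m[:140]=0;m[230:]=0;m[:,:55]=0;m[:,260:]=0
    q=C[m];A=cv2.minAreaRect((q[:,:2]*1000).astype(np.float32));print(n,m.sum(),A,np.median(q,0))
E
```

```text
mat ((510.44677734375, -44.185401916503906), (130.37271118164062, 214.08920288085938), 8.282959938049316) [[431.0, 52.0], [461.0, -160.0], [590.0, -141.0], [560.0, 71.0]]
foot ((473.6400146484375, -348.5972595214844), (80.65601348876953, 219.2319793701172), 4.651308536529541) [[425.0, -243.0], [442.0, -461.0], [523.0, -455.0], [505.0, -236.0]]
rail 3083 ((474.4863586425781, -347.8938293457031), (30.596712112426758, 213.31138610839844), 5.428853511810303) [ 0.47487651 -0.35522942  0.05549405]
post 427 ((465.7923278808594, -249.55276489257812), (32.65713119506836, 15.808499336242676), 5.340701103210449) [ 0.46433999 -0.24923438  0.09154128]
```

```bash
python3 -m inch '-.16 1 0 0 0 0;-.16 1 0 0 0 0;-.16 1 0 0 0 0;-.16 1 0 0 0 0;-.16 1 0 0 0 0;-.16 1 0 0 0 0;-.16 1 0 0 0 0;-.16 1 0 0 0 0' >/dev/null
python3 -m inch '-.16 1 .2 0 0 0;-.16 1 .2 0 0 0;-.16 1 .2 0 0 0;-.16 1 .2 0 0 0;-.16 1 .2 0 0 0;-.16 1 .2 0 0 0;0 0 0 0 0 0;0 0 0 0 0 0'
cat > look.py <<'E'
import sys
from h import *
P=pose('wrist');im,d=camera('wrist');n=sys.argv[1];save(n+'.png',im);np.savez(n+'.npz',im=im,d=d,R=P[1],o=P[2])
E
python3 look.py w2
```

```text
time: 7.05
ee_pos: [0.4276, 0.3748, 0.3026]
ee_rot: [0.225, -3.133, 0.001]
force: [0.5, 0.1, 0.1]
grip_width: 0.0401
```

View pics/w2.png

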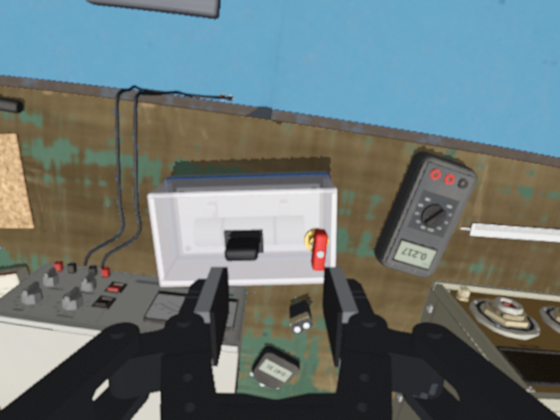

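The cover fills (150–336, 190–285). The tap bar is at (320,250), lying nearly across the cover, and the handle is at (244,245).

```bash
cat > meas.py <<'E'
import sys
from h import *
D=np.load(sys.argv[1]+'.npz');im=D['im'].astype(int);P=(calibration('wrist'),D['R'],D['o']);r,g,b=im[...,0],im[...,1],im[...,2]
C=cloud(P,D['d']);near=(abs(C[...,0]-.49)<.1)&(abs(C[...,1]-.38)<.13)
def rep(m,n):
    q=C[m];A=cv2.minAreaRect((q[:,:2]*1000).astype(np.float32));print(n,m.sum(),np.round(A[0],1),np.round(A[1],1),round(A[2],1),'z',np.median(q[:,2]).round(4))
red=near&(r>140)&(g<70)&(b<70)&(C[...,2]>.122);rep(red,'tap top')
v,u=np.nonzero(near&(r>140)&(g<70)&(b<70));
rep(near&(r<70)&(b<70)&(C[...,2]>.122),'handle top')
lid=near&(C[...,2]>.083)&(C[...,2]<.1)&(r+g+b>380)
rep(cv2.morphologyEx(lid.astype(np.uint8),cv2.MORPH_OPEN,np.ones((3,3)))>0,'lid')
E
python3 meas.py w2
```

```text
tap top 100 [455.  415.1] [89.6 16.6] 17.9 z 0.1278
handle top 36528 [446.3 383.2] [ 86.  123.7] 17.3 z 0.3691
lid 14803 [495.4 351.3] [104.9 190.9] 10.3 z 0.0909
```

```bash
sed -i 's/(C\[...,2\]>.122)/(C[...,2]>.122)\&(C[...,2]<.134)\&(C[...,0]>.45)/' meas.py; python3 meas.py w2
```

```text
tap top 99 [480.9 423.3] [33.9 10.6] 5.8 z 0.1278
handle top 281 [493.4 352.2] [12.1 29. ] 7.8 z 0.1277
lid 14803 [495.4 351.3] [104.9 190.9] 10.3 z 0.0909
```

```bash
python3 - <<'E'
from h import *
T=np.load('top0.npz');C=cloud(pose('top'),T['d']);m=(C[...,2]>.15)&(C[...,2]<.3)&(C[...,1]>.35)&(C[...,0]>.4);q=C[m];print(np.percentile(q,[0,1,5],0))
E
python3 -m inch '-.75 .5 .3 0 0 .5;-.76 .52 .7 0 0 0;0 0 1 0 0 0;0 0 1 0 0 0;0 0 0 0 0 0;0 0 0 0 0 0'
```

```text
[[0.54534572 0.35013574 0.15000328]
 [0.54953701 0.37150081 0.1533962 ]
 [0.56233231 0.45854441 0.16678156]]
time: 7.7
ee_pos: [0.4827, 0.4221, 0.1844]
ee_rot: [0.168, -3.137, 0.0]
force: [0.5, -0.0, 1.3]
grip_width: 0.0402
```

```bash
python3 -m inch '.03 .04 .7 0 0 0;0 0 .7 0 0 0;0 0 .4 0 0 0;0 0 .23 0 0 0;0 0 0 0 0 0;0 0 0 0 0 0'
python3 -m inch '0 0 0 0 0 0;0 0 0 0 0 0;0 0 0 0 0 0;0 0 0 0 0 0' -1 30
```

```text
time: 8.3
ee_pos: [0.4816, 0.425, 0.104]
ee_rot: [-0.169, 3.135, 0.002]
force: [0.1, 0.1, -0.0]
grip_width: 0.0404
time: 8.7
ee_pos: [0.4812, 0.4249, 0.1034]
ee_rot: [-0.17, 3.135, 0.001]
force: [-1.4, -1.1, 8.5]
grip_width: 0.0151
```

```bash
python3 -m inch '0 0 0 0 0 0;0 0 0 0 0 0'; python3 -c "
from h import *;print(state()['wrist_torque'])"
```

```text
time: 8.9
ee_pos: [0.4812, 0.4249, 0.1034]
ee_rot: [-0.17, 3.135, 0.001]
force: [-0.2, -0.8, 9.2]
grip_width: 0.0151
[-0.31563106  0.1567279  -0.03649576]
```

```bash
python3 look.py w3; python3 -c "
import cv2;im=cv2.imread('pics/w3.png')[180:420,120:440];cv2.imwrite('pics/w3c.png',cv2.resize(im,None,fx=2.4,fy=2.4,interpolation=2))"
```

```text
(no output)
```

View pics/w3c.png

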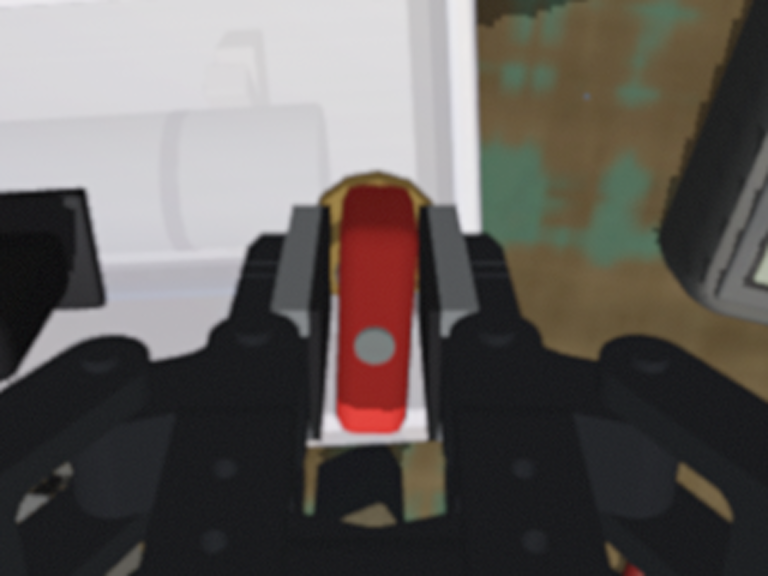

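The pads have closed on the wider brass collar, leaving gaps beside the red bar. The axis dot is at crop (375,347). I'll open, rise about 7 mm and close again.

```bash
python3 - <<'E'
from h import *
D=np.load('w3.npz');P=(calibration('wrist'),D['R'],D['o']);print(onplane(P,(276.3,324.6),.129))
E
python3 -m inch '0 0 0 0 0 0;0 0 0 0 0 0;0 0 0 0 0 0;0 0 -.18 0 0 0;0 0 0 0 0 0;0 0 0 0 0 0' -0.3
```

```text
[[0.48367802 0.4256425  0.129     ]]
time: 9.55
ee_pos: [0.4808, 0.4247, 0.1096]
ee_rot: [-0.17, 3.136, 0.001]
force: [0.2, -0.3, 0.7]
grip_width: 0.03
```

```bash
python3 -m inch '-.05 .02 -.03 0 0 0;0 0 0 0 0 0;0 0 0 0 0 0;0 0 0 0 0 0;0 0 0 0 0 0;0 0 0 0 0 0' -1 30;python3 -c "
from h import *;print(state()['wrist_torque'])"
```

```text
time: 10.15
ee_pos: [0.4828, 0.4257, 0.1107]
ee_rot: [-0.17, 3.136, 0.001]
force: [0.4, -1.3, 5.6]
grip_width: 0.0112
[-0.08519185 -0.07567599 -0.04995919]
```

```bash
for i in 1 2; do python3 -m inch '0 0 0 0 0 .8;0 0 0 0 0 .8;0 0 0 0 0 .8;0 0 0 0 0 .8;0 0 0 0 0 .8;0 0 0 0 0 .8;0 0 0 0 0 .8;0 0 0 0 0 .8';python3 -c "
from h import *;print(state()['wrist_torque'])"; done
python3 -m inch '0 0 0 0 0 .8;0 0 0 0 0 .8;0 0 0 0 0 .8;0 0 0 0 0 .8;0 0 0 0 0 .8;0 0 0 0 0 .8;0 0 0 0 0 .8;0 0 0 0 0 .8';python3 -c "
from h import *;print(state()['wrist_torque'])"
python3 -m inch '0 0 0 0 0 .8;0 0 0 0 0 .4;0 0 0 0 0 0';python3 -c "
from h import *;print(state()['wrist_torque'])"
```

```text
time: 10.95
ee_pos: [0.4828, 0.4259, 0.1107]
ee_rot: [0.533, 3.095, 0.001]
force: [1.1, -0.3, 4.9]
grip_width: 0.0113
[ 0.20611991 -0.10324964  0.05681406]
time: 11.75
ee_pos: [0.483, 0.426, 0.1107]
ee_rot: [1.205, 2.901, 0.002]
force: [1.0, 1.9, 3.5]
grip_width: 0.011
[ 0.31507917 -0.1820801   0.03094231]
time: 12.55
ee_pos: [0.4831, 0.4261, 0.1107]
ee_rot: [1.818, 2.562, 0.002]
force: [2.6, 2.3, 2.7]
grip_width: 0.0112
[ 0.47370069 -0.35615141  0.04438514]
time: 12.85
ee_pos: [0.483, 0.426, 0.1107]
ee_rot: [1.921, 2.485, 0.002]
force: [1.6, 2.9, 3.9]
grip_width: 0.0108
[ 0.55047269 -0.38204487 -0.03507145]
```

```bash
for i in 1 ; do python3 -m inch '0 0 0 0 0 .5;0 0 0 0 0 .5;0 0 0 0 0 0';python3 -c "
from h import *;print(state()['wrist_torque'])"; 
python3 -m inch '0 0 0 0 0 .3;0 0 0 0 0 0';python3 -c "
from h import *;print(state()['wrist_torque'])"; done
```

```text
time: 13.15
ee_pos: [0.4829, 0.4259, 0.1107]
ee_rot: [2.006, 2.418, 0.001]
force: [1.9, 2.8, 3.8]
grip_width: 0.0109
[ 0.62529284 -0.40729979 -0.02118878]
time: 13.35
ee_pos: [0.4828, 0.4257, 0.1107]
ee_rot: [2.032, 2.396, 0.001]
force: [2.3, 2.9, 4.6]
grip_width: 0.0112
[ 0.59082378 -0.45590092  0.28741212]
```

```bash
python3 -m inch '0 0 0 0 0 0;0 0 0 0 0 0;0 0 0 0 0 0;0 0 -.5 0 0 0;0 0 -1 0 0 0;0 0 -1 0 0 0;0 -.5 -.5 0 0 0;0 0 0 0 0 0' -0.3
python3 -m inch '0 0 0 0 0 0' 1; python3 look.py w4; python3 meas.py w4
```

```text
time: 14.15
ee_pos: [0.4621, 0.4227, 0.2336]
ee_rot: [2.031, 2.396, 0.005]
force: [0.2, 0.0, -0.7]
grip_width: 0.0301
time: 14.25
ee_pos: [0.4626, 0.4222, 0.2304]
ee_rot: [2.031, 2.396, -0.0]
force: [-0.1, 0.2, -0.5]
grip_width: 0.0432
tap top 378 [481.9 426.1] [10.4 34.4] 8.0 z 0.1287
handle top 629 [494.6 354.3] [13.8 29.4] 9.7 z 0.1284
lid 18992 [495.3 352.2] [104.9 190.9] 9.9 z 0.0909
```

View pics/w4.png

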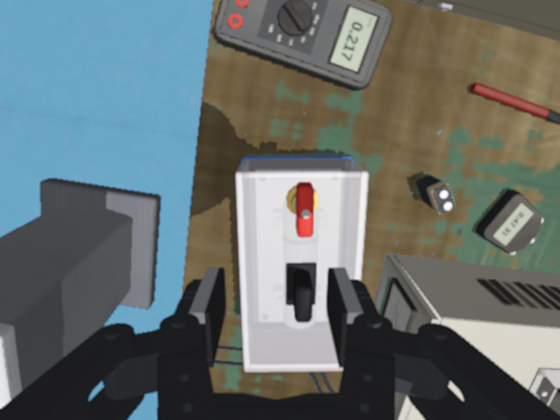

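The tap bar at (305,210) now lies along the cover's long side, so it is open, and the cover has not moved. Next is the handle at (302,290).

```bash
python3 -m inch '-.9 .25 0 0 0 0;-.94 .26 .2 0 0 0;0 0 .8 0 0 0;0 0 0 0 0 0;0 0 0 0 0 0;0 0 0 0 0 0' 0.18
python3 look.py w5; python3 meas.py w5
```

```text
time: 14.9
ee_pos: [0.4952, 0.3538, 0.1911]
ee_rot: [2.031, 2.397, 0.001]
force: [-0.6, 1.2, 0.2]
grip_width: 0.0502
tap top 388 [482.1 425.9] [10.4 36.8] 9.8 z 0.1284
handle top 1104 [494.7 354. ] [13.9 30. ] 9.5 z 0.1284
lid 33951 [495.  352.5] [104.7 189.9] 9.8 z 0.091
```

```bash
python3 -m inch '0 0 .8 0 0 0;0 0 .7 0 0 0;0 0 .5 0 0 0;0 0 .22 0 0 0;0 0 0 0 0 0;0 0 0 0 0 0'
python3 -m inch '0 0 0 0 0 0;0 0 0 0 0 0;0 0 0 0 0 0;0 0 0 0 0 0;0 0 0 0 0 0' -1 60
```

```text
time: 15.55
ee_pos: [0.4955, 0.3536, 0.1028]
ee_rot: [2.031, 2.396, 0.002]
force: [1.1, 1.0, -0.3]
grip_width: 0.0502
time: 16.05
ee_pos: [0.4955, 0.3533, 0.1026]
ee_rot: [2.032, 2.396, 0.002]
force: [-0.5, 0.3, 8.2]
grip_width: 0.0129
```

```bash
python3 -m inch '0 0 -.15 0 0 0;0 0 -.3 0 0 0;0 0 -.4 0 0 0;0 0 -.5 0 0 0;0 0 -.5 0 0 0;0 0 -.5 0 0 0;0 0 -.4 0 0 0;0 0 0 0 0 0'
python3 look.py w6
```

```text
time: 16.85
ee_pos: [0.4959, 0.3535, 0.2145]
ee_rot: [2.031, 2.395, 0.006]
force: [0.5, -0.1, -4.3]
grip_width: 0.0126
```

View pics/w6.png

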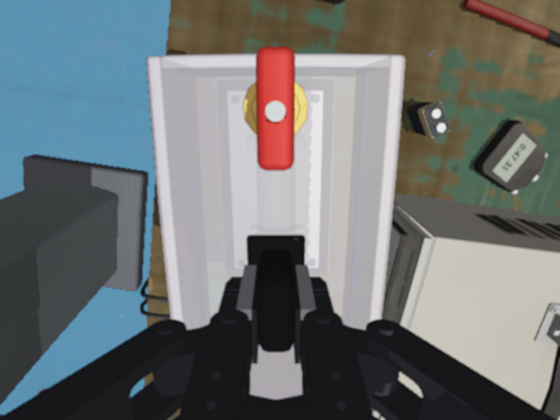

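The cover is lifted clear by about 112 mm and the rod stayed in its saddles, visible through the cover at (275,210). The vent tap still lies along the cover's x axis.

```bash
python3 -m inch '-.4 -.065 0 0 0 0;-.7 -.115 0 0 0 0;-.9 -.15 0 0 0 0;-.9 -.15 0 0 0 0;-.9 -.15 0 0 0 0;-.9 -.15 0 0 0 0;-.9 -.15 0 0 0 0;-.9 -.15 0 0 0 0'
python3 -m inch '-.9 -.15 0 0 0 0;-.9 -.15 0 0 0 0;-.7 -.115 0 0 0 0;-.5 0 0 0 0 0;-.25 .37 0 0 0 .42;0 0 0 0 0 0;0 0 0 0 0 0;0 0 0 0 0 0'
```

```text
time: 17.7
ee_pos: [0.4936, 0.0875, 0.2108]
ee_rot: [-2.031, -2.395, 0.002]
force: [1.7, -0.8, -4.8]
grip_width: 0.013
time: 18.5
ee_pos: [0.5133, -0.0388, 0.2112]
ee_rot: [-2.065, -2.366, 0.001]
force: [-0.2, -0.3, -4.6]
grip_width: 0.013
```

```bash
python3 -m inch '-.11 -.07 .4 0 0 0;0 0 .7 0 0 0;0 0 .7 0 0 0;0 0 .5 0 0 0;0 0 .4 0 0 0;0 0 .2 0 0 0;0 0 0 0 0 0;0 0 0 0 0 0'
python3 -m inch '0 0 .05 0 0 0;0 0 .03 0 0 0;0 0 0 0 0 0'
```

```text
time: 19.3
ee_pos: [0.5122, -0.0437, 0.0962]
ee_rot: [2.066, 2.366, 0.0]
force: [-0.9, -0.2, -4.4]
grip_width: 0.0128
time: 19.6
ee_pos: [0.5122, -0.0438, 0.0927]
ee_rot: [2.067, 2.366, 0.0]
force: [-0.5, -1.0, -5.3]
grip_width: 0.013
```

```bash
python3 -m inch '0 0 .03 0 0 0;0 0 0 0 0 0'; python3 -m inch '0 0 .03 0 0 0;0 0 0 0 0 0'
```

```text
time: 19.8
ee_pos: [0.5121, -0.0438, 0.0913]
ee_rot: [2.067, 2.366, -0.0]
force: [0.4, -0.6, -4.9]
grip_width: 0.013
time: 20.0
ee_pos: [0.5121, -0.0439, 0.0906]
ee_rot: [2.067, 2.366, 0.0]
force: [-3.1, 1.1, 9.8]
grip_width: 0.0133
```

```bash
python3 -m inch '0 0 0 0 0 0;0 0 0 0 0 0;0 0 0 0 0 0;0 0 0 0 0 0' 0.18
python3 -m inch '0 0 -.4 0 0 0;0 0 -.8 0 0 0;0 0 -1 0 0 0;0 0 -1 0 0 0;0 0 -1 0 0 0;0 0 -.8 0 0 0;0 0 0 0 0 0;0 0 0 0 0 0' 0.18
python3 look.py w7; python3 - <<'E'
from h import *
D=np.load('w7.npz');P=(calibration('wrist'),D['R'],D['o']);C=cloud(P,D['d']);im=D['im'].astype(int)
near=(abs(C[...,0]-.51)<.12)&(abs(C[...,1]+.045)<.15)
m=near&(C[...,2]>.072)&(C[...,2]<.088);A=cv2.minAreaRect((C[m][:,:2]*1000).astype(np.float32));print('lid',A,C[m][:,2].std())
m=near&(abs(C[...,2]-.004)<.006)&(im[...,0]>150)&(im[...,0]-im[...,2]>50);A=cv2.minAreaRect((C[m][:,:2]*1000).astype(np.float32));print('mat',A)
E
```

```text
time: 20.4
ee_pos: [0.5122, -0.0438, 0.0901]
ee_rot: [2.067, 2.366, 0.0]
force: [0.6, -0.3, 0.0]
grip_width: 0.0504
time: 21.2
ee_pos: [0.5122, -0.0438, 0.2903]
ee_rot: [2.066, 2.365, 0.001]
force: [-0.5, 0.2, -0.7]
grip_width: 0.0504
lid ((543.3131103515625, -19.519752502441406), (183.62301635742188, 242.7191925048828), 2.913991928100586) 0.0012963997188913635
mat ((494.3174133300781, 56.90167236328125), (124.0486068725586, 8.811399459838867), 8.214168548583984)
```

```bash
python3 -m inch '.6 .05 0 0 0 0;1 .09 0 0 0 0;1 .09 0 0 0 0;1 .09 0 0 0 0;1 .09 0 0 0 0;1 .09 0 0 0 0;1 .09 0 0 0 0;1 .09 0 0 0 0' 0.5 >/dev/null
python3 -m inch '1 .1 0 0 0 -.48;.9 .09 .3 0 0 0;.4 .05 .5 0 0 0;0 0 .7 0 0 0;0 0 0 0 0 0;0 0 0 0 0 0;0 0 0 0 0 0'
python3 look.py w8; python3 - <<'E'
from h import *
D=np.load('w8.npz');P=(calibration('wrist'),D['R'],D['o']);C=cloud(P,D['d']);im=D['im'].astype(int)
near=(abs(C[...,0]-.495)<.08)&(abs(C[...,1]-.352)<.1)
m=near&(C[...,2]>.066)&(C[...,2]<.082);q=C[m];print(m.sum(),cv2.minAreaRect((q[:,:2]*1000).astype(np.float32)),np.percentile(q[:,2],95))
E
```

```text
time: 22.75
ee_pos: [0.4941, 0.3532, 0.231]
ee_rot: [2.027, 2.399, 0.001]
force: [0.4, 0.6, 0.7]
grip_width: 0.0643
4698 ((495.7101135253906, 355.4925231933594), (29.854305267333984, 119.61884307861328), 9.963788986206055) 0.0762181790233591
```

View pics/w8.png

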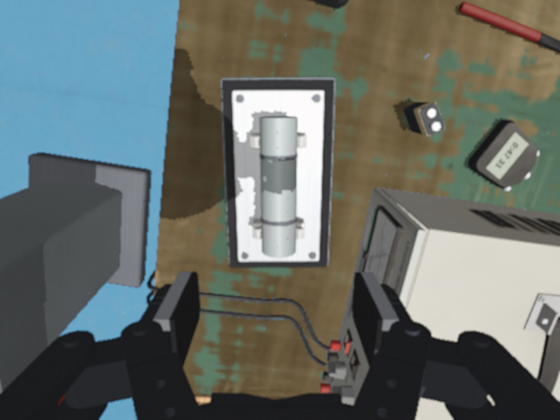

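The rod is exposed at (278,187) with its centre at (0.4957, 0.3555), and its heading agrees with the tool's.

```bash
python3 -m inch '.05 .05 .6 0 0 0;0 0 1 0 0 0;0 0 1 0 0 0;0 0 1 0 0 0;0 0 .7 0 0 0;0 0 .45 0 0 0;0 0 0 0 0 0;0 0 0 0 0 0'
python3 -m inch '0 0 0 0 0 0;0 0 0 0 0 0;0 0 0 0 0 0;0 0 0 0 0 0;0 0 0 0 0 0' -1 70
```

```text
time: 23.6
ee_pos: [0.496, 0.3559, 0.0412]
ee_rot: [2.027, 2.4, 0.002]
force: [-0.2, 0.6, 0.7]
grip_width: 0.0642
time: 24.1
ee_pos: [0.4962, 0.3562, 0.0416]
ee_rot: [2.026, 2.399, 0.004]
force: [1.1, -1.5, 10.2]
grip_width: 0.0301
```

```bash
python3 -m inch '0 0 -.3 0 0 0;0 0 -.6 0 0 0;0 0 -.9 0 0 0;0 0 -1 0 0 0;0 0 -1 0 0 0;0 0 -1 0 0 0;0 0 -.4 0 0 0;0 0 0 0 0 0'
python3 -m inch '-.4 -.08 0 0 0 0;-.7 -.14 0 0 0 0;-.95 -.19 0 0 0 0;-.95 -.19 0 0 0 0;-.95 -.19 0 0 0 0;-.95 -.19 0 0 0 0;-.95 -.19 0 0 0 0;-.95 -.19 0 0 0 0' >/dev/null
python3 -m inch '-.95 -.19 0 0 0 0;-.95 -.19 0 0 0 0;-.95 -.19 0 0 0 0;-.95 -.19 0 0 0 0;-.95 -.19 0 0 0 0;-.95 -.19 0 0 0 0;-.95 -.19 0 0 0 0;-.95 -.19 0 0 0 0'
python3 -m inch '-.95 -.19 0 0 0 0;-.95 -.19 0 0 0 0;-.8 -.15 0 0 0 0;-.45 -.07 0 0 0 0;0 0 0 0 0 .59;0 0 0 0 0 .58;0 0 0 0 0 0;0 0 0 0 0 0'
```

```text
time: 24.9
ee_pos: [0.496, 0.3562, 0.2514]
ee_rot: [2.026, 2.399, 0.007]
force: [-0.3, 0.3, -5.3]
grip_width: 0.0302
time: 26.5
ee_pos: [0.4764, -0.2327, 0.2466]
ee_rot: [-2.025, -2.398, 0.001]
force: [1.4, 0.5, -6.0]
grip_width: 0.0299
time: 27.3
ee_pos: [0.4751, -0.359, 0.2474]
ee_rot: [-2.121, -2.316, -0.0]
force: [-0.3, 0.4, -5.5]
grip_width: 0.0304
```

```bash
python3 look.py w9; python3 - <<'E'
from h import *
D=np.load('w9.npz');P=(calibration('wrist'),D['R'],D['o']);C=cloud(P,D['d']);im=D['im'].astype(int);r,g,b=im[...,0],im[...,1],im[...,2]
near=(abs(C[...,0]-.474)<.08)&(abs(C[...,1]+.3485)<.14)
def rep(m,n):
    m=cv2.morphologyEx(m.astype(np.uint8),cv2.MORPH_OPEN,np.ones((3,3)))>0;q=C[m];A=cv2.minAreaRect((q[:,:2]*1000).astype(np.float32));print(n,m.sum(),A,cv2.boxPoints(A).round(1).tolist())
rep(near&(C[...,2]>.045)&(C[...,2]<.065),'rail')
rep(near&(C[...,2]>.087)&(C[...,2]<.097),'post')
rep(near&(abs(C[...,2]-.014)<.006)&(b-r>60),'foot')
# rod
m=(abs(C[...,0]-.475)<.05)&(C[...,2]>.27)&(C[...,2]<.29)&(C[...,1]>-.33);q=C[m];print('rod?',m.sum(),cv2.minAreaRect((q[:,:2]*1000).astype(np.float32)) if m.sum() else 0)
E
```

```text
rail 2424 ((469.95733642578125, -292.2491149902344), (26.884035110473633, 68.70398712158203), 4.58231258392334) [[453.79998779296875, -259.1000061035156], [459.29998779296875, -327.6000061035156], [486.1000061035156, -325.3999938964844], [480.6000061035156, -256.8999938964844]]
post 964 ((466.5899963378906, -250.2569580078125), (33.654571533203125, 15.916330337524414), 5.284725189208984) [[449.1000061035156, -243.89999389648438], [450.6000061035156, -259.70001220703125], [484.1000061035156, -256.6000061035156], [482.6000061035156, -240.8000030517578]]
foot 4353 ((469.6343994140625, -287.4606018066406), (79.54002380371094, 95.12613677978516), 5.018703937530518) [[425.8999938964844, -243.60000610351562], [434.20001220703125, -338.29998779296875], [513.4000244140625, -331.3999938964844], [505.1000061035156, -236.60000610351562]]
rod? 8604 ((470.6627197265625, -315.654541015625), (30.853424072265625, 31.224609375), 5.204810619354248)
```

View pics/w9.png

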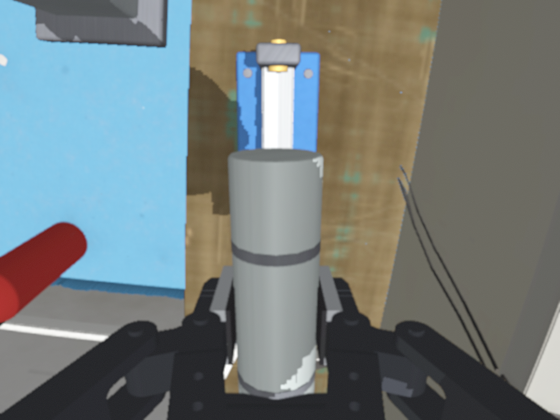

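The rod is held straight above the groove, with the stop post at (278,55) ahead of it, and both headings are 95°.

```bash
python3 -m inch '-.315 .03 .5 0 0 0;0 0 1 0 0 0;0 0 1 0 0 0;0 0 1 0 0 0;0 0 .8 0 0 0;0 0 .4 0 0 0;0 0 0 0 0 0;0 0 0 0 0 0'
python3 -m inch '0 0 .1 0 0 0;0 0 0 0 0 0;0 0 0 0 0 0'
```

```text
time: 28.15
ee_pos: [0.4781, -0.3721, 0.0605]
ee_rot: [2.122, 2.316, -0.0]
force: [-0.3, -0.5, -4.2]
grip_width: 0.0299
time: 28.45
ee_pos: [0.4781, -0.3723, 0.0567]
ee_rot: [2.122, 2.315, -0.0]
force: [0.8, -0.6, -4.6]
grip_width: 0.0299
```

```bash
python3 -m inch '0 -.015 .08 0 0 0;0 0 0 0 0 0;0 0 0 0 0 0'
python3 -m inch '0 0 .03 0 0 0;0 0 0 0 0 0'
python3 -m inch '0 0 .03 0 0 0;0 0 0 0 0 0'
```

```text
time: 28.75
ee_pos: [0.4772, -0.3721, 0.0529]
ee_rot: [-2.123, -2.315, -0.0]
force: [0.3, 0.3, -5.4]
grip_width: 0.0306
time: 28.95
ee_pos: [0.4773, -0.3722, 0.0521]
ee_rot: [2.123, 2.315, -0.0]
force: [-1.6, 1.7, 3.5]
grip_width: 0.0299
time: 29.15
ee_pos: [0.4774, -0.3723, 0.052]
ee_rot: [2.123, 2.315, -0.0]
force: [-6.5, 5.3, 23.5]
grip_width: 0.0302
```

```bash
python3 -m inch '0 0 -.02 0 0 0;0 0 0 0 0 0;0 0 0 0 0 0;0 0 0 0 0 0;0 0 0 0 0 0' 0.5
python3 -m inch '0 0 -.5 0 0 0;0 0 -1 0 0 0;0 0 -1 0 0 0;0 0 -.5 0 0 0;-1 0 0 0 0 0;-1 0 0 0 0 0;-.3 0 0 0 0 0;0 0 0 0 0 0'
python3 -m inch '0 0 0 0 0 0;0 0 0 0 0 0;0 0 0 0 0 0' -1 40
python3 look.py w10; python3 - <<'E'
from h import *
D=np.load('w10.npz');P=(calibration('wrist'),D['R'],D['o']);C=cloud(P,D['d'])
m=(abs(C[...,0]-.475)<.05)&(C[...,2]>.072)&(C[...,2]<.095)&(C[...,1]<-.27)&(C[...,1]>-.45);q=C[m];A=cv2.minAreaRect((q[:,:2]*1000).astype(np.float32));print(m.sum(),A,cv2.boxPoints(A).round(1).tolist(),np.percentile(q[:,2],[90,98]))
E
```

```text
time: 29.65
ee_pos: [0.4772, -0.3721, 0.0512]
ee_rot: [-2.123, -2.315, 0.0]
force: [0.5, 0.4, -0.2]
grip_width: 0.0641
time: 30.45
ee_pos: [0.4849, -0.4652, 0.1708]
ee_rot: [2.125, 2.314, -0.0]
force: [0.5, 0.1, 0.1]
grip_width: 0.0642
time: 30.75
ee_pos: [0.4853, -0.4627, 0.1714]
ee_rot: [-2.122, -2.316, -0.0]
force: [-0.9, 0.1, -0.6]
grip_width: 0.0207
8776 ((476.9180908203125, -381.75640869140625), (31.671058654785156, 103.83525085449219), 4.549945831298828) [[457.0, -331.29998779296875], [465.29998779296875, -434.79998779296875], [496.79998779296875, -432.29998779296875], [488.6000061035156, -328.70001220703125]] [0.08592337 0.0866948 ]
```

View pics/w10.png

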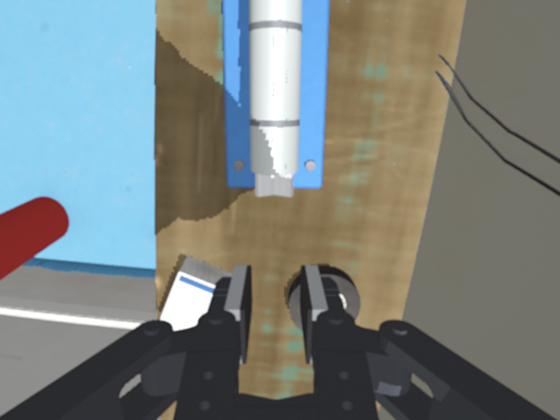

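The rod lies in the groove at (275,100). Its outer end is at about (273,175), just inside the rail end, and the fingers are clear behind it.

```bash
python3 -m inch '0 0 .8 0 0 0;0 0 .9 0 0 0;0 0 .6 0 0 0;0 0 .38 0 0 0;0 0 0 0 0 0;0 0 0 0 0 0'
python3 -m inch '.15 0 0 0 0 0;.15 0 0 0 0 0;.1 0 0 0 0 0;0 0 0 0 0 0'
python3 -m inch '.06 0 0 0 0 0;.06 0 0 0 0 0;0 0 0 0 0 0'
```

```text
time: 31.4
ee_pos: [0.4856, -0.4641, 0.065]
ee_rot: [2.122, 2.315, -0.0]
force: [0.5, -0.5, 0.1]
grip_width: 0.0002
time: 31.8
ee_pos: [0.4839, -0.4472, 0.0646]
ee_rot: [2.123, 2.316, 0.0]
force: [-0.1, -0.1, 0.6]
grip_width: -0.0004
time: 32.1
ee_pos: [0.4835, -0.4431, 0.0642]
ee_rot: [2.123, 2.315, -0.0]
force: [-0.6, -0.7, 0.6]
grip_width: -0.0001
```

```bash
python3 -m inch '.06 0 0 0 0 0;.06 0 0 0 0 0;.06 0 0 0 0 0;.06 0 0 0 0 0;.06 0 0 0 0 0;.06 0 0 0 0 0;.06 0 0 0 0 0;.06 0 0 0 0 0'
python3 -m inch '.06 0 0 0 0 0;.06 0 0 0 0 0;.06 0 0 0 0 0;.06 0 0 0 0 0;.06 0 0 0 0 0;0 0 0 0 0 0'
```

```text
time: 32.9
ee_pos: [0.4818, -0.4238, 0.0642]
ee_rot: [2.123, 2.315, 0.0]
force: [2.1, -3.5, 1.6]
grip_width: 0.0
time: 33.5
ee_pos: [0.4805, -0.4115, 0.064]
ee_rot: [-2.123, -2.315, -0.0]
force: [0.2, -1.8, 1.5]
grip_width: -0.0006
```

```bash
python3 -m inch '.05 0 0 0 0 0;.05 0 0 0 0 0;.05 0 0 0 0 0;.05 0 0 0 0 0;.05 0 0 0 0 0;.05 0 0 0 0 0;0 0 0 0 0 0'
python3 -m inch '.02 0 0 0 0 0;.02 0 0 0 0 0;.02 0 0 0 0 0;0 0 0 0 0 0'
python3 look.py w11; python3 - <<'E'
from h import *
D=np.load('w11.npz');P=(calibration('wrist'),D['R'],D['o']);C=cloud(P,D['d'])
m=(abs(C[...,0]-.475)<.02)&(C[...,2]>.077)&(C[...,2]<.0885)&(C[...,1]<-.26)&(C[...,1]>-.37);q=C[m];print('rod tip y',np.percentile(q[:,1],[98,99.5]), 'expected face y',-.3496+.088*.996)
E
```

```text
time: 34.2
ee_pos: [0.4795, -0.3995, 0.064]
ee_rot: [-2.123, -2.315, -0.0]
force: [1.0, -0.9, 0.2]
grip_width: -0.0002
time: 34.6
ee_pos: [0.4793, -0.3975, 0.064]
ee_rot: [-2.123, -2.315, -0.0]
force: [-0.1, -1.5, 0.5]
grip_width: 0.0003
rod tip y [-0.29287467 -0.29147514] expected face y -0.261952
```

```bash
for i in 1; do python3 -m inch '.02 0 0 0 0 0;.02 0 0 0 0 0;0 0 0 0 0 0'; python3 -m inch '.02 0 0 0 0 0;.02 0 0 0 0 0;0 0 0 0 0 0'; done
```

```text
time: 34.95
ee_pos: [0.4792, -0.3959, 0.064]
ee_rot: [-2.123, -2.315, -0.0]
force: [-0.4, -0.4, -0.3]
grip_width: 0.0001
time: 35.25
ee_pos: [0.4792, -0.3943, 0.064]
ee_rot: [-2.123, -2.315, -0.0]
force: [0.3, -0.7, -1.6]
grip_width: -0.0003
```

```bash
python3 -m inch '.02 0 0 0 0 0;.02 0 0 0 0 0;0 0 0 0 0 0'; python3 -m inch '.02 0 0 0 0 0;0 0 0 0 0 0'; python3 -m inch '.02 0 0 0 0 0;0 0 0 0 0 0'
```

```text
time: 35.55
ee_pos: [0.479, -0.3927, 0.0641]
ee_rot: [-2.123, -2.315, -0.0]
force: [0.4, -1.9, -0.7]
grip_width: -0.0
time: 35.75
ee_pos: [0.4791, -0.3923, 0.0642]
ee_rot: [2.123, 2.315, -0.0]
force: [-0.4, -3.7, -1.7]
grip_width: -0.0
time: 35.95
ee_pos: [0.4794, -0.3923, 0.0644]
ee_rot: [2.122, 2.314, -0.001]
force: [0.5, -8.2, -2.1]
grip_width: 0.0001
```

Force rose to 8 N and motion stopped at the expected y, so the rod is against the stop. I'll back off, rise and check.

```bash
python3 -m inch '-.1 0 0 0 0 0;-.3 0 0 0 0 0;-.4 0 0 0 0 0;0 0 -.6 0 0 0;0 0 -1 0 0 0;0 0 -1 0 0 0;0 0 -1 0 0 0;0 0 -1 0 0 0'
python3 -m inch '0 0 -1 0 0 0;0 0 -1 0 0 0;0 0 -.6 0 0 0;.8 -.5 0 0 0 0;.8 -.5 0 0 0 0;0 -.4 0 0 0 0;0 0 0 0 0 0;0 0 0 0 0 0'
python3 look.py w12; python3 - <<'E'
from h import *
D=np.load('w12.npz');P=(calibration('wrist'),D['R'],D['o']);C=cloud(P,D['d'])
u=np.array([.087,-.996]);o=np.array([.475,-.3496]);X=(C[...,:2]-o)@u;Y=(C[...,:2]-o)@np.array([.996,.087])
for lo,hi,n in((.077,.089,'rod'),(.0895,.096,'post')):
    m=(abs(Y)<.02)&(abs(X)<.13)&(C[...,2]>lo)&(C[...,2]<hi);print(n,m.sum(),np.percentile(X[m],[0,1,50,99,100]).round(4),np.median(Y[m]).round(4),np.percentile(C[m][:,2],95))
Im,_=camera('side');save('side9.png',Im)
Im,_=camera('top');save('top9.png',Im)
E
```

```text
time: 36.75
ee_pos: [0.4814, -0.4234, 0.2498]
ee_rot: [-2.123, -2.315, -0.0]
force: [0.3, 0.2, 0.2]
grip_width: 0.0003
time: 37.55
ee_pos: [0.4205, -0.3651, 0.3523]
ee_rot: [2.124, 2.314, 0.0]
force: [0.5, -0.4, 0.1]
grip_width: 0.0001
rod 2826 [-0.1115 -0.0919 -0.0321  0.0304  0.0321] -0.0016 0.08642829856358607
post 508 [-0.1083 -0.1082 -0.1001 -0.0923 -0.0923] -0.0003 0.09313632951194764
```

View pics/w12.png

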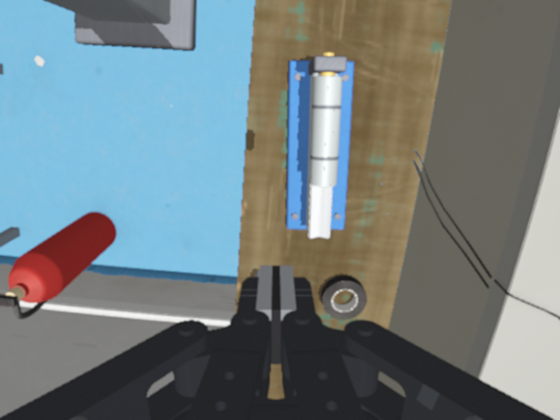

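View pics/side9.png

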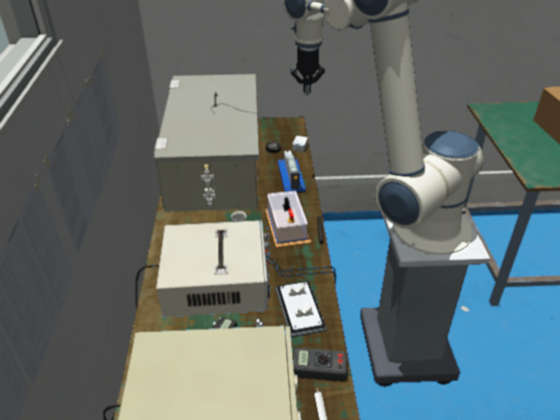

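The rod is against the brass button at (328,75). The cover stands on the mat at (288,215) in the side view, and the bystanders look unmoved. One numeric check of the cover, then hand in.

```bash
python3 - <<'E'
from h import *
P=pose('top');im,d=camera('top');C=cloud(P,d)
m=(abs(C[...,0]-.51)<.09)&(abs(C[...,1]+.045)<.14)&(C[...,2]>.07)&(C[...,2]<.09);print('lid',m.sum(),cv2.minAreaRect((C[m][:,:2]*1000).astype(np.float32)))
print(job_done())
E
```

```text
lid 1140 ((514.10888671875, -45.55603790283203), (105.94583129882812, 189.81178283691406), 7.453354835510254)
the job is handed in; nothing more can be done
None
```

The job is done and handed in at about 38 s of the 72 s allowed. The tap was opened with the cover on, the cover set on the mat, and the rod laid, released and pushed to the stop.

- **Vent tap:** I turned it clockwise until the wrist torque jumped to 0.29 N m at the end stop. By the close look the bar then lay within a degree of the cover's long axis. My first grip caught the brass collar instead of the bar, so I opened, rose about 7 mm and gripped again.
- **Cover:** I lifted it straight up about 112 mm and set it upright on the mat. The last top view puts it 2–4 mm from the mat's centre and within 1° of its heading. My other estimate, from where the handle was gripped, gave 1–2 mm; both are within measuring error.
- **Rod:** I laid it about 50 mm short of the stop, let go, then pushed with shut fingers. Friction was about 2–4 N. The motion stopped at the expected place and the force rose to 8 N. After I backed off, its outer end measured 32 mm along the stand, which matches home.
- **Bystanders:** By eye in the last views they look unmoved; I did not measure them. The gripper was clear of everything at the end.

One check did not count: a mid-push camera reading of the rod's tip was cut off by the edge of the picture, so I ignored it.

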